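# Spin the carver's turntable and brake it on its mark

### The arm

A 7-joint arm with a two-finger parallel gripper is mounted at the origin on the work surface. World frame = base frame: x ahead of the robot, y to its left, z up, the work surface at z = 0. Lengths are in m, angles in rad, forces in N, time in s.
With the tool pointing down it reaches from about 0.35 to 0.9 m from the base axis. Payload 7.2 kg.
Tool frame: the origin (TCP) lies at the very end of the fingers, on their centre line; the grasp point (between the pads) lies behind it (tcp_to_grasp is the z of the grasp point in the tool frame, in m); z points along the fingers, y is the direction in which the jaws open and shut (so a half turn about z gives the same grasp; the last joint's range is limited). The gripper opens to 85 mm and grips with 20 to 120 N. Pads are 22 mm wide; open, the fingers measure 114 mm over their backs; the gripper's body (76 mm by 85 mm) begins 54 mm behind the grasp point. The pads swing forward as they close: fully open they stand 13 mm farther back than shut.
Start: joints at [-1.318, 0.411, -0.013, 1.596, 0.006, 1.134, -0.082], TCP at [0.197, 0.593, 0.231] pointing down, gripper open.
Joint ranges: [-2.95, 2.95], [-0.29, 1.99], [-1.47, 1.44], [0.14, 2.54], [-1.03, 4.17], [0.13, 1.85], [-2.86, 2.86]. Speed limits (rad/s): [2.39, 2.39, 3.01, 3.01, 3.14, 3.14, 3.14].

### API

Orientations are given as a rotation vector (axis times angle).
In Python, from station import * gives the robot as it stands. The module is installed in compiled form; this text tells all that it offers.
- The arm moves only by the tool jog_arm, never from a script. Its argument "targets" is a list of rows, each a list of 2 entries, a list of its own where there are three numbers: the shift along the tool's x, y, z in m, then the turn, a rotation vector about the tool's x, y, z in rad. A call has 1 to 8 rows; each row is the pose to reach, as a shift and turn from the pose commanded when the call began, along the tool's axes at that moment; what a row does not reach only later rows make up. A row lasts 1/12 s, in which the tool goes at most 41.7 mm and 7.16 degrees, less where a joint would pass 70% of its speed; a pose out of reach is approached as far as the arm can. A call with a gripper value outside its range is refused whole. "fingers" is the closure, from 0 (fully open) to 1 (shut), set as the call begins (left out, the last holds). The fingers move at their own pace and stop on an object; "squeeze" is the grip in N (left out, the last holds). Time passes only in rows, so rows that repeat a pose let the fingers close. It gives the time, the measured TCP pose, the force and the opening at its end, in the units of the state.
- observe(): the state, without advancing time (a new reading comes with each control period).
- get_image(name): name is "scene" or "side" or "wrist"; returns (picture, depth): 420x560x3 uint8, blue, green, red; 420x560 float32, m along the optical axis (not along the pixel's ray), 0 where there is no reading.
- camera_params(name): a dict with "vertical_fov" (degrees; the focal length in pixels is half the picture's height over the tangent of half this angle, whatever the lens; pixels are square), "cx", "cy" (the principal point, pixels), "k1" (the pictures are not rectified: a ray, as slopes to the right and down, at radius r is drawn at 1 + k1 r^2 times it, then the intrinsics apply), "eye" and "rotation" of the camera in the world; the wrist camera has in their place "T_tool_cam" (4x4, takes a point from camera to tool coordinates, whose origin is the TCP and whose axes are the flange's). Camera axes: x right, y down, z forward; pixel columns grow to the right and rows downward; lengths in m; the calibration is good to about 2 mm. A picture is of the moment at which its call begins: read the wrist's pose just before it. camera_params takes no time and is no camera call.
- finish_job(): hands the job in, once; it reports no verdict.
Trained networks look in the newest picture that a camera, given by its name, has taken for a name from the list of things; names that differ only in an ending like _2 or _b are one class to them, and where a whole thing is asked for, a point or a joint stands for the part that bears it (a point fixed in the world has none). Each returns a list of dicts, best first, with "p" (0 to 1); they miss things now and then, are a little off and sometimes report something else, mostly with a low value. They report only what shows in the picture. A call takes as long as a camera call.
- cut_out(camera, query): "pixels" (420x560 bool, what is visible of it) and "uv" ([column, row] in pixels, amid what is visible of it).
- pinpoint(camera, query): "uv" ([column, row] in pixels: a listed point, or the origin of a listed thing).
The state is a dict: "time_s": time; "joint_positions": joint angles; "joint_velocities": joint speeds; "tau": joint torques, N m; "position": TCP position; "tool_rot": TCP orientation; "force": force on the tool from outside, world axes, zero at the start; "wrist_torque": the same for the moment, N m; "width": finger opening in m.
Only numpy, scipy, OpenCV 4.12 (cv2) and the standard library are available. Lean on these libraries where they do the work, as an engineer would, in place of code of your own. Each camera call takes 0.05 s, during which the arm holds its last target. There are 200 camera calls.

### The job

Flick the turntable's steel post with a fingertip so that the wheel spins freely anticlockwise (seen from above), and leave it untouched while it still spins briskly and its red patch goes past the brass pointer at least once. Then brake the wheel with a fingertip in one stop, so that it comes to rest with the pointer over the red patch, and finish while still holding it there with the fingertip. Never spin the wheel backwards or stop it anywhere else, do not shift, tip or lift the turntable, and leave the tools and wood around it where they are.

Things in the scene. Friction and masses are not known exactly. Their poses are not given: they have to be found in the camera images.
- base: the turntable's heavy loose base (3 kg), a dark steel disc 210 mm across and 20 mm high standing on the bench; origin at the centre of its underside, on the wheel's axis, z up; its x axis points to the brass pointer. It stands at any yaw. It must not be moved
- base_center (a point): point on the wheel's axis, 50 mm above the bench, level with the wheel's flat upper face. The wheel is a beech disc 240 mm across and 22 mm thick (underside 28 mm, upper face 50 mm above the bench), 0.9 kg; a round carved rosette 76 mm across is fixed at its middle and stands 8 mm above that face. The outer part of the face, 70 to 120 mm from the axis, is flat and free for a braking fingertip except beneath the pointer
- pointer_tip (a point): tip of the fixed brass pointer, 104 mm from the axis and 58 mm above the bench. The pointer is a bar 6 mm thick and 8 to 24 mm wide, 58 to 64 mm above the bench (8 mm clear over the wheel), that comes in over the rim from a pillar standing 142 mm from the axis
- red_mark (a point): middle of the red patch painted on the wheel's upper face at the rim; the patch reaches from 82 to 118 mm from the axis and about 10 degrees to each side; this point is 104 mm from the axis
- post (a point): point on the steel post with a black cap by which the wheel is flicked: the post is 12 mm thick, upright on the wheel 62 mm from the axis, and stands 30 mm above the wheel's face (bench height 50 to 80 mm); this point is 18 mm above the face, on the post's centre line. Seen from above the post sits 90 degrees clockwise of the red patch
- wheel (a joint): angle of the wheel in rad, growing anticlockwise seen from above: 0 with the red patch under the pointer, and again at every further 2 pi; it counts on past full turns and starts between -4.5 and -0.8. No stops. The bearing is nearly free: left alone the wheel loses about two thirds of its speed in 7 to 10 s (speed falls exponentially) and takes well over half a minute to come to rest
- palm_gouge: palm gouge, round brown wooden bulb handle 50 x 36 mm, 36 mm high, thin steel blade 60 mm (not part of the job: leave it where it is); origin on its underside
- palm_knife: palm tool like the gouge, reddish handle, 36 mm high (not part of the job: leave it where it is); origin on its underside
- green_gouge: straight gouge, green handle 120 mm long, 26 mm thick, blade 90 mm (not part of the job: leave it where it is); origin on its underside
- stone: grey honing stone, 120 x 45 x 22 mm (not part of the job: leave it where it is); origin on its underside
- blank: loose round wooden blank, 80 mm across, 14 mm thick (not part of the job: leave it where it is); origin on its underside
- mallet: dark wooden carver's mallet standing on its head, 72 mm across, 200 mm tall (not part of the job: leave it where it is); origin on its underside

How it is judged:
On the way:
1. the wheel spins anticlockwise on its own, untouched, at more than 0.8 rad/s, its red patch having passed the pointer (wheel angle over 0.4 rad) (value of joint wheel above 0.4 rad and velocity of joint wheel above 0.8 rad/s and contact force between the fingers and base below 0.05 N), for 0.5 s.
At the end, for the whole second after the job is handed in: After another full turn a fingertip presses on the wheel (over 0.5 N) and holds it at rest (under 0.03 rad/s) with the red mark within 19 mm of the pointer tip in plan; the turntable has moved under 15 mm and is level within 0.06 rad; every other thing is within 25 mm of its start (horizontal distance between red_mark and pointer_tip below 0.019 m and contact force between the fingers and base above 0.5 N and distance of base_center from where it was at the start of the episode below 0.015 m and angle between base's own z axis and vertical below 0.06 rad and value of joint wheel above 5.9 rad and velocity of joint wheel between -0.03 and 0.03 rad/s and distance of each of palm_gouge, palm_knife, green_gouge, stone, blank, mallet from where it was at the start of the episode below 0.025 m); the arm keeps its last pose, push and grip.
It fails at once if the wheel is spun backwards (clockwise at over 1.5 rad/s) (velocity of joint wheel below -1.5 rad/s).
It fails at once if once past the pointer, the wheel is stopped by the fingers away from the mark (over 30 mm from the pointer tip) (value of joint wheel above 0.4 rad and contact force between the fingers and base above 0.5 N and horizontal distance between red_mark and pointer_tip above 0.03 m and velocity of joint wheel between -0.03 and 0.03 rad/s).
It fails at once if the turntable is shifted over 15 mm, tipped or lifted (distance of base_center from where it was at the start of the episode above 0.015 m or angle between base's own z axis and vertical above 0.06 rad).
It fails at once if a tool or piece of wood around is moved more than 25 mm or lifted (distance of any of palm_gouge, palm_knife, green_gouge, stone, blank, mallet from where it was at the start of the episode above 0.025 m).
It also fails if it takes over 72 s, if anything falls off the work surface, if the arm or the gripper's body presses on something with over 40 N, if the wrist force passes 120 N, or if a joint passes its speed limit or range.

## Working session

There is one attempt and no reset: what is moved stays moved. The work goes in short steps, Python scripts to look and compute and a tool call to move; the robot and the scene stay as the last step left them, time stands still between calls to the robot, and variables do not carry over. Pictures are saved under pics/ and viewed, about 8 in all and at most 12, crops included, and the job is handed in when it is done.

Besides the shell and the picture viewer there is one more tool, called by a JSON object that holds its "fn" and its "kwargs", one argument or row to a line. jog_arm: Moves the arm, as the interface text tells. Its arguments: {"type":"object","properties":{"targets":{"type":"array","items":{"type":"array"}},"fingers":{"type":"number"},"squeeze":{"type":"number"}},"required":["targets"]}

```bash
mkdir -p pics; cat > h.py <<'E'
from station import *
import numpy as np, cv2
from scipy.spatial.transform import Rotation as R
def cam(n):
    c=camera_params(n); f=210/np.tan(np.radians(c["vertical_fov"])/2)
    if n=="wrist":
        s=observe(); T=np.eye(4); T[:3,:3]=R.from_rotvec(s["tool_rot"]).as_matrix(); T[:3,3]=s["position"]
        M=T@np.array(c["T_tool_cam"]); return c,f,M[:3,3],M[:3,:3]
    return c,f,np.array(c["eye"]),np.array(c["rotation"])
def ray(n,uv,C=None):
    c,f,e,Rm=C or cam(n); d=(np.array(uv,float)-[c["cx"],c["cy"]])/f
    u=d.copy()
    for _ in range(20): u=d/(1+c["k1"]*(u@u))
    return e,Rm@np.array([u[0],u[1],1.])
def atz(n,uv,z,C=None):
    e,d=ray(n,uv,C); return e+d*(z-e[2])/d[2]
E
python3 - <<'E'
from h import *
s=observe(); print({k:np.round(v,3) for k,v in s.items()})
print(camera_params("scene"),camera_params("side"))
Z=dict(base_center=.05,pointer_tip=.058,red_mark=.05,post=.068,palm_gouge=0.0,palm_knife=0,green_gouge=0,stone=0,blank=0,mallet=0)
ims=[]
for n in ("scene","side"):
    im,d=get_image(n); ims.append(im)
    for q,z in Z.items():
        r=pinpoint(n,q)
        for x in r[:2]: print(n,q,round(x["p"],2),np.round(x["uv"]),np.round(atz(n,x["uv"],z),3))
cv2.imwrite("pics/a.png",ims[0]);cv2.imwrite("pics/b.png",ims[1])
print(observe()["time_s"])
E
```

```text
{'time_s': np.float64(0.0), 'joint_positions': array([-1.318,  0.412, -0.013,  1.597,  0.006,  1.134, -0.082]), 'joint_velocities': array([-0.   , -0.001, -0.   , -0.001, -0.   ,  0.001,  0.002]), 'tau': array([-1.0000e-03, -6.0064e+01,  6.8200e-01, -2.9941e+01,  1.4000e-02,
        1.1000e-02, -0.0000e+00]), 'position': array([0.197, 0.593, 0.23 ]), 'tool_rot': array([-5.020e-01, -3.101e+00,  3.000e-03]), 'force': array([ 0.093, -0.15 ,  0.389]), 'wrist_torque': array([ 0.024, -0.012,  0.007]), 'width': np.float64(0.086)}
{'vertical_fov': 42.37348713083416, 'cx': 275.3775950767792, 'cy': 209.6073401677704, 'k1': -0.21480806212495523, 'eye': array([ 1.34275017, -0.28315407,  1.35680832]), 'rotation': array([-2.17667489, -1.52284711,  0.42392742])} {'vertical_fov': 55.88664083793268, 'cx': 276.48008353358654, 'cy': 201.23028303579127, 'k1': 0.02291162027392961, 'eye': array([0.36726941, 0.77157849, 0.78860303]), 'rotation': array([-0.36342679,  2.74768792, -1.22132117])}Traceback (most recent call last):
  File "<stdin>", line 10, in <module>
  File "h.py", line 16, in atz
    e,d=ray(n,uv,C); return e+d*(z-e[2])/d[2]
                                         ~^^^
IndexError: invalid index to scalar variable.
```

Rotation is a rotation vector.

```bash
sed -i 's/np.array(c\["rotation"\])$/R.from_rotvec(c["rotation"]).as_matrix()/' h.py
python3 - <<'E'
from h import *
Z=dict(base_center=.05,pointer_tip=.058,red_mark=.05,post=.068,palm_gouge=0.0,palm_knife=0,green_gouge=0,stone=0,blank=0,mallet=0)
ims=[]
for n in ("scene","side"):
    im,d=get_image(n); ims.append(im); cv2.imwrite(f"pics/{n}.png",im)
    for q,z in Z.items():
        r=pinpoint(n,q)
        for x in r[:2]: print(n,q,round(x["p"],2),np.round(x["uv"]),np.round(atz(n,x["uv"],z),3))
print(observe()["time_s"])
print(R.from_rotvec(observe()["tool_rot"]).as_matrix().round(3))
E
```

```text
scene base_center 0.96 [305. 201.] [0.596 0.088 0.05 ]
scene pointer_tip 0.85 [281. 179.] [0.504 0.047 0.058]
scene red_mark 0.86 [337. 188.] [0.584 0.193 0.05 ]
scene red_mark 0.62 [260. 160.] [0.411 0.015 0.05 ]
scene post 0.89 [316. 217.] [0.665 0.093 0.068]
scene post 0.47 [350. 174.] [0.563 0.241 0.068]
scene palm_gouge 0.52 [247. 243.] [ 0.642 -0.104  0.   ]
scene palm_knife 0.52 [113. 255.] [ 0.549 -0.477  0.   ]
scene green_gouge 0.57 [113. 253.] [ 0.542 -0.476  0.   ]
scene stone 0.7 [262. 162.] [ 0.389  0.03  -0.   ]
scene blank 0.9 [342. 264.] [0.795 0.121 0.   ]
scene mallet 0.67 [402. 158.] [0.519 0.453 0.   ]
side base_center 0.91 [261. 227.] [0.6  0.09 0.05]
side pointer_tip 0.74 [300. 221.] [0.505 0.049 0.058]
side pointer_tip 0.29 [318. 132.] [ 0.541 -0.386  0.058]
side red_mark 0.7 [258. 258.] [0.575 0.191 0.05 ]
side post 0.79 [235. 219.] [0.666 0.096 0.068]
side post 0.55 [260. 228.] [0.595 0.109 0.068]
side palm_gouge 0.43 [271. 194.] [ 0.626 -0.097  0.   ]
side palm_knife 0.65 [302. 221.] [ 0.51 -0.01  0.  ]
side palm_knife 0.55 [271. 301.] [0.523 0.266 0.   ]
side green_gouge 0.64 [321. 129.] [ 0.547 -0.5    0.   ]
side stone 0.87 [343. 239.] [ 0.388  0.027 -0.   ]
side blank 0.82 [193. 234.] [0.787 0.115 0.   ]
side mallet 0.85 [249. 376.] [0.518 0.444 0.   ]
1.2
[[-0.949  0.315 -0.   ]
 [ 0.315  0.949 -0.   ]
 [ 0.    -0.    -1.   ]]
```

View pics/scene.png

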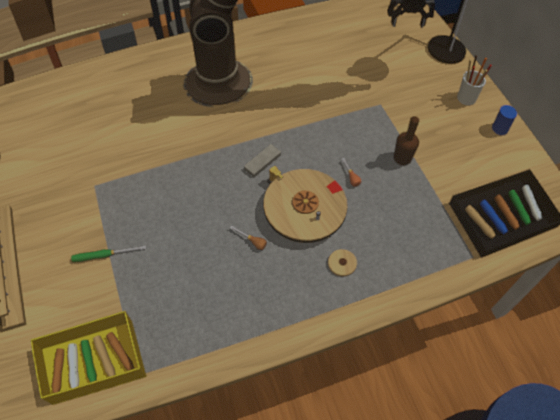

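View pics/side.png

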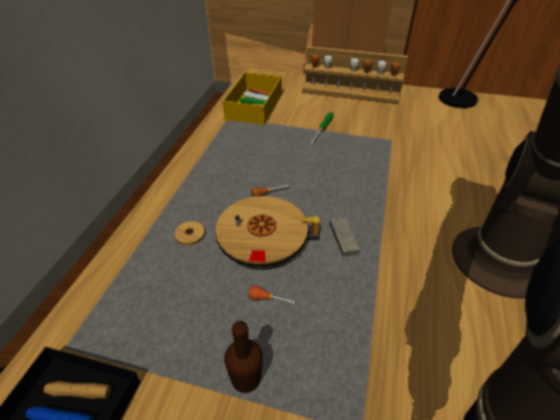

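Wheel centre is about (0.598, 0.089). The pointer lies at about 204° and red at about 100°, so the wheel angle is about −1.8. The post is at about 8°, on the +x side. In the scene picture the red patch is at (335,187), the post at (317,216) and the pointer at (275,175). I'm moving to the clockwise side of the post.

{"fn": "jog_arm", "kwargs": {
  "targets": [
    [[-0.03,-0.019,0],[0,0,0]],
    [[-0.06,-0.038,0],[0,0,0]],
    [[-0.09,-0.057,0],[0,0,0]],
    [[-0.12,-0.075,0],[0,0,0]],
    [[-0.15,-0.094,0],[0,0,0]],
    [[-0.18,-0.113,0],[0,0,0]],
    [[-0.21,-0.132,0],[0,0,0]],
    [[-0.24,-0.15,0],[0,0,0]]
  ],
  "fingers": 1,
  "squeeze": 40
}}

```text
time_s: 1.87
position: [0.3784, 0.3735, 0.2316]
tool_rot: [0.502, 3.101, 0.001]
force: [-0.1, 0.7, -0.4]
width: -0.0
```

{"fn": "jog_arm", "kwargs": {
  "targets": [
    [[-0.03,-0.019,0],[0,0,0]],
    [[-0.06,-0.038,0],[0,0,0]],
    [[-0.09,-0.057,0],[0,0,0]],
    [[-0.12,-0.075,0],[0,0,0]],
    [[-0.15,-0.094,0],[0,0,0]],
    [[-0.18,-0.113,0],[0,0,0]],
    [[-0.21,-0.132,0],[0,0,0]],
    [[-0.24,-0.15,0],[0,0,0]]
  ]
}}

```text
time_s: 2.53
position: [0.5589, 0.1554, 0.2316]
tool_rot: [0.502, 3.101, 0.0]
force: [0.4, -0.2, 0.6]
width: -0.0001
```

{"fn": "jog_arm", "kwargs": {
  "targets": [
    [[-0.03,-0.019,0.01],[0,0,-0.06]],
    [[-0.06,-0.038,0.02],[0,0,-0.12]],
    [[-0.09,-0.057,0.03],[0,0,-0.18]],
    [[-0.12,-0.075,0.04],[0,0,-0.24]],
    [[-0.143,-0.092,0.05],[0,0,-0.3]],
    [[-0.143,-0.092,0.06],[0,0,-0.36]],
    [[-0.143,-0.092,0.07],[0,0,-0.42]],
    [[-0.143,-0.092,0.07],[0,0,-0.42]]
  ]
}}

```text
time_s: 3.2
position: [0.6636, 0.0238, 0.1588]
tool_rot: [0.158, -3.134, 0.0]
force: [-0.9, 1.2, -0.8]
width: -0.0
```

```bash
cat > t.py <<'E'
from h import *
C0=np.array([.598,.089]); PA=np.arctan2(-.041,-.093)
def red(n):
    "wheel angle mod 2pi from the red patch, at time of picture"
    C=cam(n); t=observe()["time_s"]; im,_=get_image(n)
    b,g,r=[im[...,i].astype(int) for i in range(3)]
    m=((r>110)&(g<60)&(b<60)&(r>2.5*g)).astype(np.uint8)
    k,l,s,c=cv2.connectedComponentsWithStats(m); best=None
    for i in range(1,k):
        if s[i,4]<15: continue
        p=atz(n,c[i],.05,C)[:2]-C0; rr=np.hypot(*p)
        if .08<rr<.125 and (best is None or s[i,4]>best[1]): best=((np.arctan2(p[1],p[0])-PA+np.pi)%(2*np.pi)-np.pi,s[i,4],rr)
    return t,best,im
E
python3 - <<'E'
from t import *
s=observe(); print(s["time_s"],s["position"].round(4),s["width"],s["force"].round(2)); print(R.from_rotvec(s["tool_rot"]).as_matrix().round(3))
for n in ("side","scene","wrist"):
    t,b,im=red(n); print(n,t,b); cv2.imwrite(f"pics/{n}2.png",im)
for n in ("side","wrist","scene"):
    for q,z in (("post",.068),("base_center",.05),("pointer_tip",.058)):
        for x in pinpoint(n,q)[:1]: print(n,q,round(x["p"],2),np.round(x["uv"]),np.round(atz(n,x["uv"],z),3))
cv2.imwrite("pics/c.png",np.vstack([np.hstack([cv2.imread(f"pics/{n}2.png")[60:360] for n in ("side","scene")]) ,np.hstack([cv2.imread("pics/wrist2.png")[:300]]*2)])[:, :1120])
im=cv2.imread("pics/c.png"); cv2.imwrite("pics/c.png",cv2.resize(im,(800,429)))
E
```

```text
3.2 [0.6636 0.0238 0.1588] -2.8212302673958346e-05 [-0.89  1.21 -0.76]
[[-0.995 -0.1   -0.004]
 [-0.1    0.995 -0.   ]
 [ 0.004  0.    -1.   ]]
side 3.2 (np.float64(-1.791288425236547), np.int32(173), np.float64(0.09689297755552775))
scene 3.25 (np.float64(-1.7903110858148272), np.int32(92), np.float64(0.09817564684914623))
wrist 3.3 (np.float64(-1.7871363284698845), np.int32(2057), np.float64(0.0971211889482959))
side post 0.63 [235. 221.] [0.665 0.102 0.068]
side base_center 0.75 [261. 228.] [0.598 0.091 0.05 ]
side pointer_tip 0.75 [301. 222.] [0.5   0.05  0.058]
wrist post 0.92 [379. 216.] [0.661 0.097 0.068]
wrist base_center 0.69 [372. 129.] [0.599 0.085 0.05 ]
wrist pointer_tip 0.51 [503. 118.] [0.58  0.18  0.058]
scene post 0.89 [316. 215.] [0.658 0.095 0.068]
scene base_center 0.83 [302. 199.] [0.586 0.082 0.05 ]
scene pointer_tip 0.96 [281. 182.] [0.516 0.043 0.058]
```

View pics/c.png

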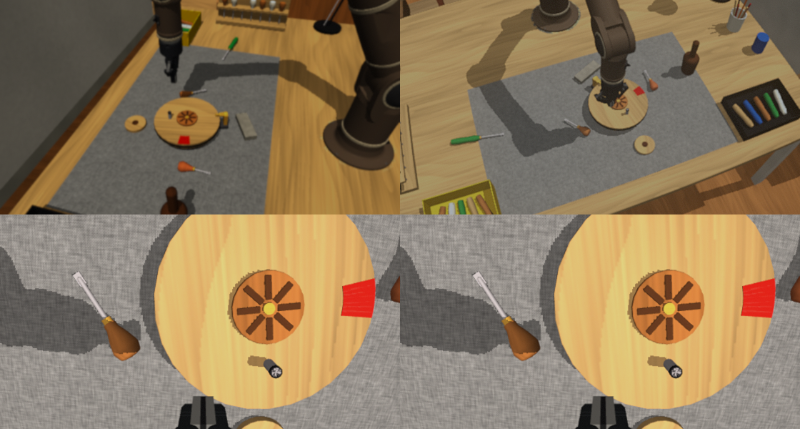

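{"fn": "jog_arm", "kwargs": {
  "targets": [
    [[0,0,0.03],[0,0,0]],
    [[0,0,0.06],[0,0,0]],
    [[0,0,0.085],[0,0,0]],
    [[0,0,0.097],[0,0,0]],
    [[0,0,0.097],[0,0,0]],
    [[0,0,0.097],[0,0,0]]
  ]
}}

```text
time_s: 4.3
position: [0.6648, 0.0246, 0.0644]
tool_rot: [0.156, -3.137, 0.0]
force: [-0.5, -1.0, 0.3]
width: 0.0004
```

{"fn": "jog_arm", "kwargs": {
  "targets": [
    [[0,0.018,0],[0,0,0]],
    [[0,0.036,0],[0,0,0]],
    [[0,0.054,0],[0,0,0]],
    [[0.003,0.071,0],[0,0,0]],
    [[0.004,0.078,0],[0,0,0]],
    [[0.004,0.078,-0.035],[0,0,0]],
    [[0.0,0.078,-0.07],[0,0,0]],
    [[-0.01,0.078,-0.1],[0,0,0]]
  ]
}}

```text
time_s: 4.97
position: [0.667, 0.1031, 0.168]
tool_rot: [-0.156, 3.136, 0.0]
force: [1.6, 0.6, 0.2]
width: 0.0001
```

```bash
python3 - <<'E'
from t import *
s=observe(); print(s["position"].round(4),s["force"].round(2))
for _ in range(6):
    t,b,im=red("side"); print(round(t,3),b)
E
```

```text
[0.667  0.1031 0.168 ] [1.61 0.64 0.2 ]
4.967 (np.float64(-0.23734774444022566), np.int32(137), np.float64(0.10146393703823695))
5.017 (np.float64(-0.07455848509049812), np.int32(112), np.float64(0.1007476012788363))
5.067 (np.float64(0.13100497153326085), np.int32(102), np.float64(0.10012396451800491))
5.117 (np.float64(0.3053348363159567), np.int32(114), np.float64(0.10293155575443479))
5.167 (np.float64(0.47169295855439586), np.int32(110), np.float64(0.10455038219527227))
5.217 (np.float64(0.648063745259364), np.int32(110), np.float64(0.10516347020697375))
```

{"fn": "jog_arm", "kwargs": {
  "targets": [
    [[-0.03,-0.004,0],[0,0,0]],
    [[-0.03,-0.004,0.03],[0,0,0]],
    [[-0.03,-0.004,0.06],[0,0,0]],
    [[-0.03,-0.004,0.085],[0,0,0]],
    [[-0.03,-0.004,0.1],[0,0,0]],
    [[-0.03,-0.004,0.106],[0,0,0]],
    [[-0.03,-0.004,0.106],[0,0,0]],
    [[-0.03,-0.004,0.106],[0,0,0]]
  ]
}}

```text
time_s: 5.93
position: [0.6971, 0.1021, 0.0582]
tool_rot: [0.156, -3.137, 0.0]
force: [0.4, 0.9, 0.2]
width: 0.0001
```

```bash
python3 - <<'E'
from t import *
s=observe(); print(s["position"].round(4),s["force"].round(2))
for _ in range(8):
    t,b,im=red("side"); print(round(t,3),b and b[0].round(3))
cv2.imwrite("pics/d.png",cv2.resize(im[150:300,160:400],(800,500)))
E
```

```text
[0.6971 0.1021 0.0582] [0.39 0.91 0.16]
5.933 3.005
5.983 -3.127
6.033 -2.961
6.083 -2.795
6.133 -2.632
6.183 -2.468
6.233 -2.302
6.283 -2.14
```

View pics/d.png

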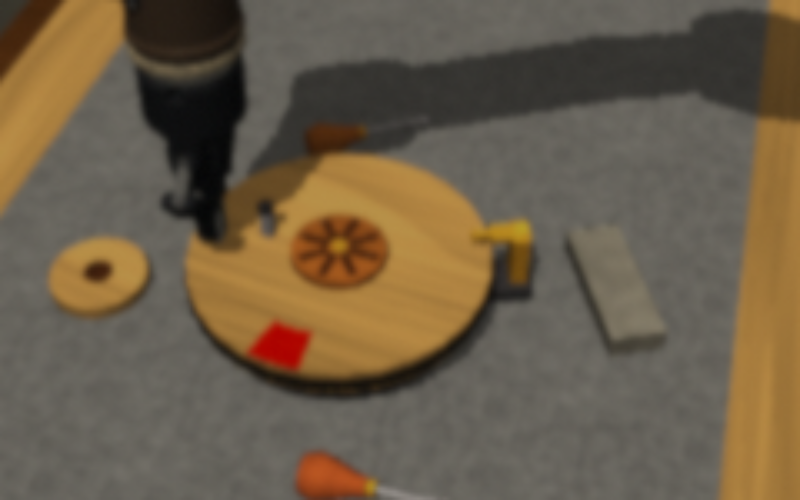

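{"fn": "jog_arm", "kwargs": {
  "targets": [
    [[0,0,0.004],[0,0,0]],
    [[0,0,0.004],[0,0,0]],
    [[0,0,0.004],[0,0,0]],
    [[0,0,0.004],[0,0,0]],
    [[0,0,0.004],[0,0,0]],
    [[0,0,0.004],[0,0,0]],
    [[0,0,0.004],[0,0,0]],
    [[0,0,0.004],[0,0,0]]
  ]
}}

```text
time_s: 7.0
position: [0.6972, 0.1023, 0.0543]
tool_rot: [-0.156, 3.138, 0.0]
force: [-0.3, -0.3, -0.1]
width: 0.0002
```

{"fn": "jog_arm", "kwargs": {
  "targets": [
    [[0,0,0],[0,0,0]],
    [[0,0,0],[0,0,0]],
    [[0,0,0],[0,0,0]],
    [[0,0,0],[0,0,0]],
    [[0,0,0],[0,0,0]],
    [[0,0,0],[0,0,0]],
    [[0,0,0],[0,0,0]],
    [[0,0,0],[0,0,0]]
  ]
}}

```text
time_s: 7.67
position: [0.6972, 0.1023, 0.0543]
tool_rot: [0.156, -3.138, -0.0]
force: [0.5, -0.1, -1.0]
width: 0.0001
```

{"fn": "jog_arm", "kwargs": {
  "targets": [
    [[0,0,0],[0,0,0]],
    [[0,0,0],[0,0,0]],
    [[0,0,0],[0,0,0]],
    [[0,0,0],[0,0,0]],
    [[0,0,0],[0,0,0]],
    [[0,0,0],[0,0,0]],
    [[0,0,0],[0,0,0]],
    [[0,0,0],[0,0,0]]
  ]
}}

```text
time_s: 8.33
position: [0.6972, 0.1023, 0.0543]
tool_rot: [0.156, -3.138, -0.0]
force: [-0.2, 0.5, 0.3]
width: 0.0004
```

```bash
python3 - <<'E'
from t import *
s=observe(); print(s["position"].round(4),s["force"].round(2))
for _ in range(4):
    t,b,im=red("side"); print(round(t,3),b and b[0].round(3))
E
```

```text
[0.6972 0.1023 0.0543] [-0.16  0.54  0.25]
8.333 -2.677
8.383 -2.548
8.433 -2.421
8.483 -2.293
```

{"fn": "jog_arm", "kwargs": {
  "targets": [
    [[0,0,0],[0,0,0]],
    [[0,0,0],[0,0,0]],
    [[0,0,0],[0,0,0]],
    [[0,0,0],[0,0,0]],
    [[0,0,0],[0,0,0]],
    [[0,0,0],[0,0,0]],
    [[0,0,0],[0,0,0]],
    [[0,0,0],[0,0,0]]
  ]
}}

```text
time_s: 9.2
position: [0.6972, 0.1023, 0.0543]
tool_rot: [-0.156, 3.138, 0.0]
force: [0.8, -0.1, 0.2]
width: 0.0002
```

{"fn": "jog_arm", "kwargs": {
  "targets": [
    [[0,0,0],[0,0,0]],
    [[0,0,0],[0,0,0]],
    [[0,0,0],[0,0,0]],
    [[0,0,0],[0,0,0]],
    [[0,0,0],[0,0,0]],
    [[0,0,0],[0,0,0]],
    [[0,0,0],[0,0,0]],
    [[0,0,0],[0,0,0]]
  ]
}}

```text
time_s: 9.87
position: [0.6972, 0.1023, 0.0543]
tool_rot: [-0.156, 3.138, 0.0]
force: [1.1, -0.8, -0.4]
width: 0.0001
```

{"fn": "jog_arm", "kwargs": {
  "targets": [
    [[0,0,0],[0,0,0]],
    [[0,0,0],[0,0,0]],
    [[0,0,0],[0,0,0]],
    [[0,0,0],[0,0,0]],
    [[0,0,0],[0,0,0]],
    [[0,0,0],[0,0,0]],
    [[0,0,0],[0,0,0]],
    [[0,0,0],[0,0,0]]
  ]
}}

```text
time_s: 10.53
position: [0.6972, 0.1023, 0.0543]
tool_rot: [0.156, -3.138, -0.0]
force: [0.5, -0.7, -0.8]
width: -0.0001
```

```bash
python3 - <<'E'
from t import *
s=observe(); print(s["position"].round(4),s["force"].round(2))
for _ in range(4):
    t,b,im=red("side"); print(round(t,3),b and b[0].round(3))
E
```

```text
[0.6972 0.1023 0.0543] [ 0.49 -0.72 -0.82]
10.533 None
10.583 None
10.633 None
10.683 None
```

{"fn": "jog_arm", "kwargs": {
  "targets": [
    [[0,0,0],[0,0,0]],
    [[0,0,0],[0,0,0]],
    [[0,0,0],[0,0,0]],
    [[0,0,0],[0,0,0]],
    [[0,0,0],[0,0,0]],
    [[0,0,0],[0,0,0]],
    [[0,0,0],[0,0,0]],
    [[0,0,0],[0,0,0]]
  ]
}}

```text
time_s: 11.4
position: [0.6972, 0.1023, 0.0543]
tool_rot: [-0.156, 3.138, 0.0]
force: [-0.4, -1.3, 0.6]
width: -0.0004
```

{"fn": "jog_arm", "kwargs": {
  "targets": [
    [[0,0,0],[0,0,0]],
    [[0,0,0],[0,0,0]],
    [[0,0,0],[0,0,0]],
    [[0,0,0],[0,0,0]],
    [[0,0,0],[0,0,0]],
    [[0,0,0],[0,0,0]],
    [[0,0,0],[0,0,0]],
    [[0,0,0],[0,0,0]]
  ]
}}

```text
time_s: 12.07
position: [0.6972, 0.1023, 0.0543]
tool_rot: [0.156, -3.138, -0.0]
force: [-0.1, -0.0, 0.0]
width: 0.0001
```

{"fn": "jog_arm", "kwargs": {
  "targets": [
    [[0,0,0],[0,0,0]],
    [[0,0,0],[0,0,0]],
    [[0,0,0],[0,0,0]],
    [[0,0,0],[0,0,0]],
    [[0,0,0],[0,0,0]],
    [[0,0,0],[0,0,0]],
    [[0,0,0],[0,0,0]],
    [[0,0,0],[0,0,0]]
  ]
}}

```text
time_s: 12.73
position: [0.6972, 0.1023, 0.0543]
tool_rot: [-0.156, 3.138, 0.0]
force: [-0.6, 0.4, -0.3]
width: 0.0001
```

```bash
python3 - <<'E'
from t import *
for _ in range(3):
    t,b,im=red("side"); print(round(t,3),b and b[0].round(3))
E
```

```text
12.733 -0.137
12.783 -0.079
12.833 -0.007
```

{"fn": "jog_arm", "kwargs": {
  "targets": [
    [[0,0,0],[0,0,0]],
    [[0,0,0],[0,0,0]],
    [[0,0,0],[0,0,0]],
    [[0,0,0],[0,0,0]],
    [[0,0,0],[0,0,0]],
    [[0,0,0],[0,0,0]],
    [[0,0,0],[0,0,0]],
    [[0,0,0],[0,0,0]]
  ]
}}

```text
time_s: 13.55
position: [0.6972, 0.1022, 0.0543]
tool_rot: [-0.156, 3.138, -0.0]
force: [-0.2, 0.2, -0.4]
width: -0.0001
```

{"fn": "jog_arm", "kwargs": {
  "targets": [
    [[0,0,0],[0,0,0]],
    [[0,0,0],[0,0,0]],
    [[0,0,0],[0,0,0]],
    [[0,0,0],[0,0,0]],
    [[0,0,0],[0,0,0]],
    [[0,0,0],[0,0,0]],
    [[0,0,0],[0,0,0]],
    [[0,0,0],[0,0,0]]
  ]
}}

```text
time_s: 14.22
position: [0.6972, 0.1022, 0.0543]
tool_rot: [0.156, -3.138, 0.0]
force: [-0.0, -0.3, -0.5]
width: -0.0001
```

{"fn": "jog_arm", "kwargs": {
  "targets": [
    [[0,0,0],[0,0,0]],
    [[0,0,0],[0,0,0]],
    [[0,0,0],[0,0,0]],
    [[0,0,0],[0,0,0]],
    [[0,0,0],[0,0,0]],
    [[0,0,0],[0,0,0]],
    [[0,0,0],[0,0,0]],
    [[0,0,0],[0,0,0]]
  ]
}}

```text
time_s: 14.88
position: [0.6972, 0.1023, 0.0543]
tool_rot: [-0.156, 3.138, 0.0]
force: [0.5, -0.2, -0.1]
width: -0.0001
```

```bash
python3 - <<'E'
from t import *
for _ in range(4):
    t,b,im=red("side"); print(round(t,3),b and b[0].round(3))
E
```

```text
14.883 None
14.933 2.894
14.983 2.921
15.033 2.956
```

{"fn": "jog_arm", "kwargs": {
  "targets": [
    [[0,0,0],[0,0,0]],
    [[0,0,0],[0,0,0]],
    [[0,0,0],[0,0,0]],
    [[0,0,0],[0,0,0]],
    [[0,0,0],[0,0,0]],
    [[0,0,0],[0,0,0]],
    [[0,0,0],[0,0,0]],
    [[0,0,0],[0,0,0]]
  ]
}}

```text
time_s: 15.75
position: [0.6972, 0.1023, 0.0543]
tool_rot: [0.156, -3.138, -0.0]
force: [-0.7, 0.4, -0.1]
width: 0.0001
```

{"fn": "jog_arm", "kwargs": {
  "targets": [
    [[0,0,0],[0,0,0]],
    [[0,0,0],[0,0,0]],
    [[0,0,0],[0,0,0]],
    [[0,0,0],[0,0,0]],
    [[0,0,0],[0,0,0]],
    [[0,0,0],[0,0,0]],
    [[0,0,0],[0,0,0]],
    [[0,0,0],[0,0,0]]
  ]
}}

```text
time_s: 16.42
position: [0.6972, 0.1023, 0.0543]
tool_rot: [-0.156, 3.138, 0.0]
force: [-0.5, 0.1, -0.4]
width: -0.0001
```

{"fn": "jog_arm", "kwargs": {
  "targets": [
    [[0,0,0],[0,0,0]],
    [[0,0,0],[0,0,0]],
    [[0,0,0],[0,0,0]],
    [[0,0,0],[0,0,0]],
    [[0,0,0],[0,0,0]],
    [[0,0,0],[0,0,0]],
    [[0,0,0],[0,0,0]],
    [[0,0,0],[0,0,0]]
  ]
}}

```text
time_s: 17.08
position: [0.6972, 0.1023, 0.0543]
tool_rot: [-0.156, 3.138, 0.0]
force: [0.3, 0.8, 0.7]
width: -0.0001
```

```bash
python3 - <<'E'
from t import *
for _ in range(6):
    t,b,im=red("side"); print(round(t,3),b and b[0].round(3))
print(observe()["time_s"])
E
```

```text
17.083 -1.114
17.133 -1.063
17.183 -1.016
17.233 -0.966
17.283 -0.915
17.333 -0.873
17.3833
```

{"fn": "jog_arm", "kwargs": {
  "targets": [
    [[0,0,0],[0,0,0]],
    [[0,0,0],[0,0,0]],
    [[0,0,0],[0,0,0]],
    [[0,0,0],[0,0,0]],
    [[0,0,0],[0,0,0]],
    [[0,0,0],[0,0,0]],
    [[0,0,0],[0,0,0]],
    [[0,0,0],[0,0,0]]
  ]
}}

```text
time_s: 18.05
position: [0.6972, 0.1023, 0.0543]
tool_rot: [-0.156, 3.138, 0.0]
force: [0.6, -0.5, -0.4]
width: -0.0003
```

{"fn": "jog_arm", "kwargs": {
  "targets": [
    [[0,0,0.001],[0,0,0]],
    [[0,0,0.007],[0,0,0]],
    [[0,0,0.007],[0,0,0]],
    [[0,0,0.007],[0,0,0]]
  ]
}}

```text
time_s: 18.38
position: [0.698, 0.1023, 0.0501]
tool_rot: [-0.155, 3.136, 0.001]
force: [-6.7, -1.0, 19.0]
width: 0.0004
```

```bash
python3 - <<'E'
from t import *
for _ in range(4):
    s=observe(); t,b,im=red("side"); print(round(t,3),b and (b[0].round(3),b[1]),s["position"].round(4),s["force"].round(2))
C=cam("side")
for q,z in (("pointer_tip",.058),("red_mark",.05),("base_center",.05)):
    for x in pinpoint("side",q)[:1]: print(q,x["p"],atz("side",x["uv"],z).round(3))
cv2.imwrite("pics/e.png",cv2.resize(im[170:290,190:370],(800,533),interpolation=cv2.INTER_CUBIC))
E
```

```text
18.383 (np.float64(-0.106), np.int32(118)) [0.698  0.1023 0.0501] [-6.68 -1.03 19.01]
18.433 (np.float64(-0.104), np.int32(119)) [0.698  0.1023 0.0501] [-5.93 -0.91 18.82]
18.483 (np.float64(-0.105), np.int32(120)) [0.6981 0.1023 0.0501] [-5.6  -0.79 19.66]
18.533 (np.float64(-0.105), np.int32(120)) [0.698  0.1023 0.0501] [-5.88 -0.67 19.41]
pointer_tip 0.92 [0.501 0.042 0.058]
red_mark 0.64 [0.493 0.053 0.05 ]
base_center 0.75 [0.599 0.091 0.05 ]
```

View pics/e.png

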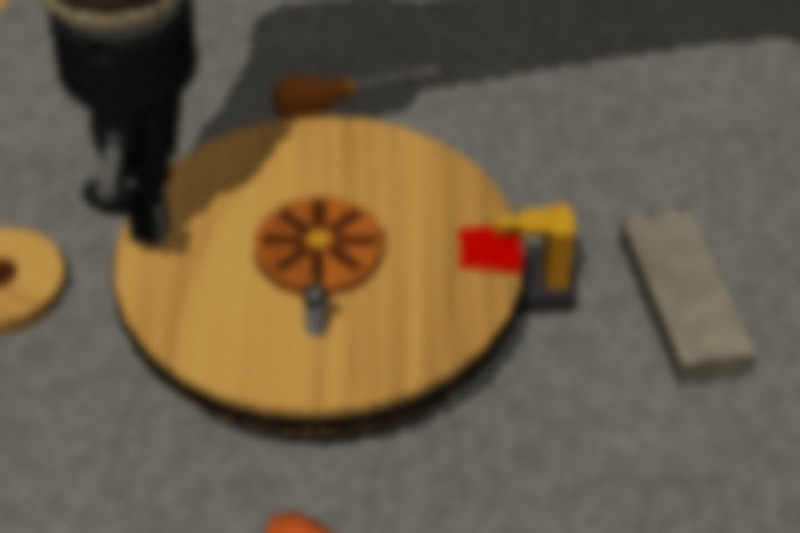

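```bash
python3 - <<'E'
from t import *
P=lambda x,y,z:atz("side",(190+x*.225-.39,170+y*.225-.39),z)[:2]
ang=lambda p:np.degrees(np.arctan2(*(p-c)[::-1]))
L=[P(x,y,.05) for x,y in((115,270),(525,272),(316,114),(318,417))]; c=np.array([.5985,.090])
for n,x,y,z in (("in_top",462,228,.05),("in_bot",460,267,.05),("out_bot",521,272,.05),("post cap",316,290,.08),("post foot",317,330,.05),("tip",497,226,.061),("bar mid",540,218,.064),("bar end",575,222,.064)):
    p=P(x,y,z); print(n,p.round(4),np.hypot(*(p-c)).round(4),ang(p).round(1))
for a in L: print(a.round(3),np.hypot(*(a-c)).round(3))
for n in ("scene","wrist"):
    t,b,im=red(n); print(n,b); cv2.imwrite(f"pics/f_{n}.png",im)
    for q,z in (("pointer_tip",.058),("red_mark",.05),("base_center",.05),("post",.068)):
        for x in pinpoint(n,q)[:1]: print(n,q,round(x["p"],2),atz(n,x["uv"],z).round(3))
E
```

```text
in_top [0.5224 0.0452] 0.0883 -149.5
in_bot [0.5161 0.0767] 0.0834 -170.8
out_bot [0.4811 0.0715] 0.1188 -171.0
post cap [0.5825 0.1423] 0.0547 107.0
post foot [0.5822 0.1447] 0.0571 106.6
tip [0.5007 0.0491] 0.106 -157.3
bar mid [0.4772 0.0391] 0.1315 -157.2
bar end [0.4568 0.0372] 0.1512 -159.5
[0.709 0.13 ] 0.118
[0.479 0.071] 0.121
[ 0.636 -0.031] 0.127
[0.564 0.204] 0.119
scene (np.float64(-0.13251674487738851), np.int32(77), np.float64(0.09896313192567234))
scene pointer_tip 0.75 [0.507 0.045 0.058]
scene red_mark 0.91 [0.498 0.057 0.05 ]
scene base_center 0.75 [0.591 0.085 0.05 ]
scene post 0.73 [0.589 0.138 0.068]
wrist None
wrist base_center 0.86 [0.6   0.085 0.05 ]
wrist post 0.95 [0.584 0.145 0.068]
```

The wheel is held at rest with red under the pointer, but 7–15 mm short by the different estimates, against a limit of 19 mm. I'll keep the finger pressed and creep it 5 mm forward for margin.

{"fn": "jog_arm", "kwargs": {
  "targets": [
    [[0,0.001,0],[0,0,0]],
    [[0,0.002,0],[0,0,0]],
    [[0,0.003,0],[0,0,0]],
    [[0,0.004,0],[0,0,0]],
    [[0,0.005,0],[0,0,0]],
    [[0,0.006,0],[0,0,0]],
    [[0,0.006,0],[0,0,0]],
    [[0,0.006,0],[0,0,0]]
  ]
}}

```text
time_s: 19.9
position: [0.6976, 0.1079, 0.0501]
tool_rot: [-0.155, 3.135, 0.0]
force: [-6.3, -1.6, 19.0]
width: 0.0001
```

```bash
python3 - <<'E'
from t import *
for _ in range(3):
    s=observe(); t,b,im=red("side"); print(round(t,3),b and (b[0].round(3),b[1]),s["position"].round(4),s["force"].round(2))
for n in ("side","scene"):
    if n=="scene": get_image(n)
    for q,z in (("pointer_tip",.058),("red_mark",.05),("base_center",.05)):
        for x in pinpoint(n,q)[:1]: print(n,q,round(x["p"],2),atz(n,x["uv"],z).round(3))
cv2.imwrite("pics/g.png",cv2.resize(im[170:290,190:370],(800,533),interpolation=cv2.INTER_CUBIC))
E
```

```text
19.9 (np.float64(-0.058), np.int32(108)) [0.6976 0.1079 0.0501] [-6.29 -1.6  19.01]
19.95 (np.float64(-0.058), np.int32(108)) [0.6976 0.1078 0.0501] [-6.35 -1.75 18.25]
20.0 (np.float64(-0.059), np.int32(111)) [0.6975 0.1079 0.0501] [-5.59 -2.06 19.94]
side pointer_tip 0.74 [0.39  0.087 0.058]
side red_mark 0.98 [0.499 0.05  0.05 ]
side base_center 0.56 [0.593 0.089 0.05 ]
scene pointer_tip 0.44 [ 0.579 -0.474  0.058]
scene red_mark 0.63 [0.496 0.052 0.05 ]
scene base_center 0.63 [0.589 0.086 0.05 ]
```

View pics/g.png

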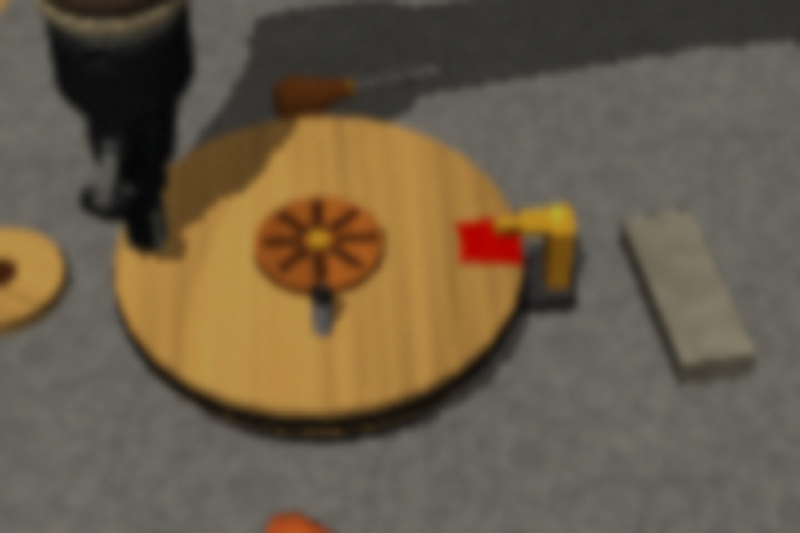

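The red patch is now clearly around the pointer tip: patch at (460–522, 218–264), tip at (495, 226). The wheel is at rest under about 19 N, so I'm handing in.

```bash
python3 -c "
from station import *
print(finish_job())"
```

```text
the job is handed in; nothing more can be done
None
```

I flicked the post so the wheel spun freely anticlockwise at about 3.5 rad/s. I left it untouched for about 13 s while red passed the pointer several times. I then braked it with one fingertip press on the outer part of the face, opposite the pointer, and handed in while still pressing. `finish_job()` gives no verdict.

- **Rest and force:** over the last readings the wheel did not move (−0.058, −0.058, −0.059 rad from centred), with about 19 N of fingertip force on it. By my count it had made four passes, about 25 rad.
- **Extra move after the stop:** it first stopped at about −0.105 rad, 7–15 mm short by the different estimates against a limit of 19 mm. I crept the pressed finger about 6 mm forward, without letting go, to gain margin.
- **Final offset:** by the side camera the red mark is now about 6 mm from the pointer tip. That rests on my earlier pointer position.
- **Disagreement:** in the last check the networks misplaced the pointer tip in both pictures (one at 0.390, 0.087, the other far off the turntable). I relied on the picture, which showed the tip inside the red patch.
- **Turntable and tools:** in the last side picture the turntable and the tools in view looked where they had been. I did not measure each tool again at the end.

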